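Dry-fit a desk tidy on its base board

TASK

Dry-fit the desk tidy on its dark base board, all pieces square to the board, centred across its width and on their setting-out lines: stand the tall end panel at the end away from the coin hollow, the pencil block with its holes upward at the end beside the hollow, and the thin divider between them on the middle lines. Then lay the shelf on top, bridging the tall end panel and the divider, and let go of everything. Leave the chisel, the pencil and the glue bottle where they are.

Things in the scene. Friction and masses are not known exactly. Their poses are not given: they have to be found in the camera images.
- base_top (a point): Dark wooden base board, 260 long x 68 wide x 18 mm thick, flat on the bench, held fast, lying in any direction. Point: centre of its upper face. y runs along its length towards the end with the round coin hollow (cork-lined, 52 mm across, 8 deep, centred at y = +54); x runs across. Pale setting-out lines cross it at y = -110, -6, +6 and +100 mm.
- tall_end_center (a point): Tall end panel, pale wood, the thicker of the two high panels: 20 mm thick (its x), 56 deep (y), 75 high (z), 60 g. Point: its centre. Starts upright on the parts board (grey, 9 mm thick). Its place: upright on the base board, between the line y = -110 and the -y end (centre y = -120), depth across the board, centred on x = 0. Either way round.
- divider_center (a point): Divider, pale wood, the thin high panel: 12 mm thick (its x), 56 deep (y), 75 high (z), 45 g. Point: its centre. Starts upright on the parts board. Its place: upright on the base board, between the lines y = -6 and +6 (centre y = 0), depth across the board, centred on x = 0. Either way round.
- pencil_block_center (a point): Pencil block, pale wood, low and thick, three dark pencil holes in its top: 30 mm thick (its x), 56 deep (y), 50 high (z), 70 g. Point: its centre. Starts upright on the parts board. Its place: upright on the base board, between the line y = +100 and the +y end (centre y = +115), depth across the board, centred on x = 0. Either way round.
- shelf_center (a point): Shelf, flat pale board: 56 mm wide (its x), 150 long (y), 12 thick (z), 70 g. Point: its centre. Starts flat on the parts board. Its place: level on top of the tall end panel and the divider, length along the base board, centred at x = 0, y = -62 of the base board, so it overhangs each of the two by about 7 mm. Either way round.
- chisel_mid (a point): Bystander on the parts board, to be left alone: chisel with wooden handle and steel blade, 145 mm long along its y, 22 mm wide and high. The point is its middle.
- pencil_mid (a point): Bystander on the parts board, to be left alone: flat red carpenter's pencil, 125 mm long along its y, 14 mm wide, 8 mm thick. The point is its middle.
- glue_center (a point): Bystander at the back of the bench, to be left alone: upright cream glue bottle with orange cap, 56 mm across, 150 mm high. The point is its centre.

How it is judged:
By the outcome, as a careful person would: the job done as asked, in the order asked, and still so for the second after the job is handed in, with the robot touching nothing.
It also fails if it takes over 115 s, if anything falls off the work surface, if the arm or the gripper's body presses on something with over 40 N, if the wrist force passes 120 N, or if a joint passes its speed limit or range.

ROBOT

A 6-joint arm with a two-finger parallel gripper is mounted at the origin on the work surface. World frame = base frame: x ahead of the robot, y to its left, z up, the work surface at z = 0. Lengths are in m, angles in rad, forces in N, time in s.
With the tool pointing down it reaches from about 0.275 to 0.75 m from the base axis. Payload 10.2 kg.
Tool frame: the origin (TCP) lies at the very end of the fingers, on their centre line; the grasp point (between the pads) lies 19 mm behind it; z points along the fingers, y is the line along which they close (so a half turn about z gives the same grasp; the last joint's range is limited). The gripper opens to 88 mm and grips with 3 to 60 N. Pads are 18 mm wide; open, the fingers measure 123 mm over their backs; the gripper's body (75 mm by 187 mm) begins 45 mm behind the grasp point.
Start: joints at [-1.438, 0.313, 1.498, -0, 1.331, -0.223], TCP at [0.183, -0.492, 0.239] pointing down, gripper open.
Joint ranges: [-2.94, 2.94], [-0.97, 2.17], [0.19, 2.56], [-1.23, 4.37], [0.02, 3.11], [-2.88, 2.88]. Speed limits (rad/s): [2.39, 2.39, 3.01, 3.14, 3.14, 3.14].

INTERFACE

Orientations are given as a unit quaternion [w, x, y, z].
In Python, from cell import robot gives the robot as it stands. The module is installed in compiled form; this text tells all that it offers.
- The arm moves only by the tool jog_arm, never from a script. Its argument "motion" is a list of rows, each an object with "angular": the turn, a rotation vector about the world's x, y, z in degrees, a list of three; "delta_pos": the shift along the world's x, y, z in m, a list of three; "jaw": the gripper command: -1 is shut, 1 is fully open, values between are in proportion. In form: [{"angular": [ax, ay, az], "delta_pos": [dx, dy, dz], "jaw": jaw}, ...]. A call has 1 to 12 rows; each row shifts and turns the commanded pose from where the row before left it; what a row does not reach is not made up. A row lasts 1/8 s, in which the tool goes at most 62.5 mm and 10.7 degrees, less where a joint would pass 70% of its speed; a pose out of reach is approached as far as the arm can. A call is refused whole if a number of a shift passes 0.0625 or a number of a turn 10.7, either way. A call with a gripper value outside its range is refused whole. The fingers move at their own pace and stop on an object; "grip_force" is the grip in N (left out, the last holds). Time passes only in rows, so rows that do not move let the fingers close. It gives the time, the measured TCP pose, the force, the opening and the grip force at its end, in the units of the state.
- robot.sense(): the state, without advancing time (a new reading comes with each control period).
- robot.snapshot(name): name is "scene" or "top" or "wrist"; returns a dict with "color" (400x640x3 uint8, blue, green, red), "range_z" (400x640 float32, m along the optical axis (not along the pixel's ray), 0 where there is no reading), "K" (3x3 intrinsics, pixels), "dist" ([k1, k2, p1, p2, k3] as OpenCV has them; the pictures are not rectified), "rvec" (rotation vector, rad) and "tvec" (3), from world to camera coordinates, as OpenCV has them. Camera axes: x right, y down, z forward; pixel columns grow to the right and rows downward; lengths in m; the calibration is good to about 2 mm. A picture is of the moment at which its call begins.
- robot.finish_job(): hands the job in; it is judged then, once.
Trained networks look in a picture, given as the dict that the camera call returned (one of the last four; its "shot" number tells which), for a name from the list of things; names that differ only in an ending like _2 or _b are one class to them, and where a whole thing is asked for, a point or a joint stands for the part that bears it (a point fixed in the world has none). Each returns a list of dicts, best first, with "p" (0 to 1); they miss things now and then, are a little off and sometimes report something else, mostly with a low value. They report only what shows in the picture. A call takes as long as a camera call.
- robot.masks_of(query, picture): "pixels" (400x640 bool, what is visible of it) and "extent" ([left, top, width, height] in pixels, round what is visible of it).
- robot.landmark_of(query, picture): "point" ([column, row] in pixels: a listed point, or the origin of a listed thing).
The state is a dict: "time_s": time; "qpos": joint angles; "dq": joint speeds; "effort": joint torques, N m; "tcp_pos": TCP position; "orientation": TCP orientation; "ft_force": force on the tool from outside, world axes, zero at the start; "torque": the same for the moment, N m; "gripper_width": opening from 0.0 (shut) to 1.0 (fully open); "gripper_force": force on a finger pad.
Only numpy, scipy, OpenCV 4.12 (cv2) and the standard library are available. Lean on these libraries where they do the work, as an engineer would, in place of code of your own. Each camera call takes 0.05 s, during which the arm holds its last target. There are 200 camera calls.

## Working session

There is one attempt and no reset: what is moved stays moved. The work goes in short steps, Python scripts to look and compute and a tool call to move; the robot and the scene stay as the last step left them, time stands still between calls to the robot, and variables do not carry over. Pictures are saved under pics/ and viewed, at most 14 in all, crops included, and the job is handed in when it is done.

Besides the shell and the picture viewer there is one more tool, called after ">>>" by a JSON object that holds its "name" and its "arguments". jog_arm: Moves the arm, as the interface text tells. Its arguments: {"type":"object","properties":{"motion":{"type":"array","items":{"type":"object","properties":{"angular":{"type":"array","items":{"type":"number"}},"delta_pos":{"type":"array","items":{"type":"number"}},"jaw":{"type":"number"}}}},"grip_force":{"type":"number"}},"required":["motion"]}

```bash
mkdir -p pics; ls; cat > h.py <<'E'
import numpy as np, cv2
from cell import robot
def cloud(p):
    z=p["range_z"]; h,w=z.shape
    u,v=np.meshgrid(np.arange(w),np.arange(h))
    n=cv2.undistortPoints(np.stack([u,v],-1).reshape(-1,1,2).astype(np.float64),p["K"],np.array(p["dist"])).reshape(h,w,2)
    c=np.dstack([n*z[...,None],z])
    R=cv2.Rodrigues(np.array(p["rvec"]))[0]
    W=(c-np.array(p["tvec"]).ravel())@R
    W[z<=0]=np.nan
    return W
E
python3 - <<'E'
from h import *
for n in ("scene","top"):
    p=robot.snapshot(n); cv2.imwrite(f"pics/{n}0.png",p["color"]); W=cloud(p)
    np.savez(f"{n}0.npz",W=W,c=p["color"])
    for q in ["base_top","tall_end_center","divider_center","pencil_block_center","shelf_center","chisel_mid","pencil_mid","glue_center"]:
        for m in robot.masks_of(q,p)[:2]:
            P=W[m["pixels"]];P=P[~np.isnan(P[:,0])]
            if len(P)<5: continue
            zt=np.percentile(P[:,2],90); T=P[abs(P[:,2]-zt)<.006][:,:2].astype(np.float32)
            r=cv2.minAreaRect(T*1000)
            print(n,q,round(m["p"],2),m["extent"],"ztop",round(float(zt),4),"rect",np.round(r[0],1),np.round(r[1],1),round(r[2],1))
E
```

```text
pics
scene base_top 0.81 [179.8, 179.9, 112.1, 56.0] ztop 0.0198 rect [ 525.9 -203. ] [ 74.9 261.1] 33.0
scene tall_end_center 0.59 [433.1, 171.9, 31.2, 31.3] ztop 0.0839 rect [543.3 290.4] [23.9 57.1] 0.8
scene divider_center 0.81 [361.3, 149.9, 22.2, 30.0] ztop 0.0832 rect [439.3 126.2] [55.7 17.2] 85.0
scene pencil_block_center 0.73 [358.6, 180.0, 26.5, 20.8] ztop 0.0601 rect [521.8 118.5] [55.9 34.3] 87.8
scene shelf_center 0.87 [407.6, 171.6, 66.5, 15.3] ztop 0.0228 rect [462.1 298. ] [152.7  61.5] 82.6
scene chisel_mid 0.71 [343.4, 210.2, 59.3, 10.2] ztop 0.0299 rect [597.9 105.2] [128.7  19.3] 81.0
scene pencil_mid 0.54 [418.8, 216.8, 59.5, 6.0] ztop 0.0186 rect [617.3 278.3] [127.4  23.5] 90.0
scene glue_center 0.84 [276.8, 227.0, 34.1, 67.2] ztop 0.1381 rect [791.8 -67.7] [23.1 10.2] 87.4
scene glue_center 0.66 [357.0, 179.6, 27.9, 20.1] ztop 0.0601 rect [521.8 118.5] [55.9 34.3] 87.8
top base_top 0.88 [343.2, 191.4, 110.7, 85.5] ztop 0.02 rect [ 524.3 -203.4] [ 69.3 261.6] 32.4
top tall_end_center 0.68 [328.2, 104.9, 29.7, 34.3] ztop 0.1491 rect [779.4 -66.3] [24.9 25.4] 3.4
top tall_end_center 0.53 [170.1, 224.5, 32.9, 8.0] ztop 0.0858 rect [536.8 287.8] [53.5 18.6] 87.1
top divider_center 0.68 [247.9, 229.7, 27.6, 13.2] ztop 0.0609 rect [519.4 118. ] [56.5 28.1] 87.7
top divider_center 0.52 [244.0, 269.3, 23.8, 8.5] ztop 0.0856 rect [437.7 126.1] [56.1 12.2] 85.7
top pencil_block_center 0.81 [248.8, 229.9, 28.2, 12.6] ztop 0.061 rect [518.8 117. ] [26.8 54.5] 0.5
top shelf_center 0.8 [155.4, 243.9, 62.6, 34.5] ztop 0.0229 rect [457.8 295.4] [149.3  56.7] 82.0
top chisel_mid 0.83 [236.2, 198.6, 60.9, 14.3] ztop 0.0305 rect [592.1  98.8] [122.   17.1] 81.6
top pencil_mid 0.77 [169.5, 190.2, 53.1, 14.2] ztop 0.0184 rect [612.8 277.3] [123.2  14.4] 86.8
top glue_center 0.79 [330.8, 105.1, 25.8, 35.6] ztop 0.1491 rect [779.4 -66.3] [24.9 25.4] 3.4
```

View pics/top0.png

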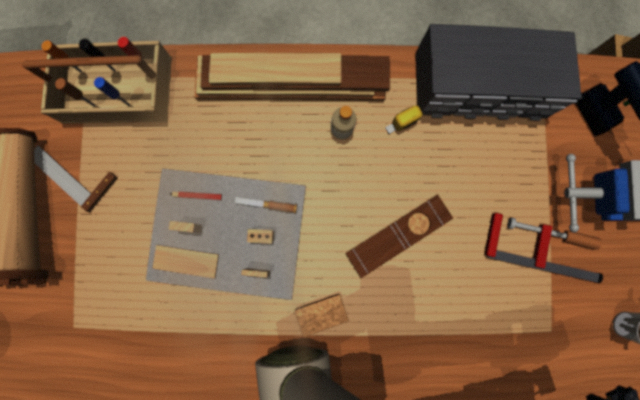

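View pics/scene0.png

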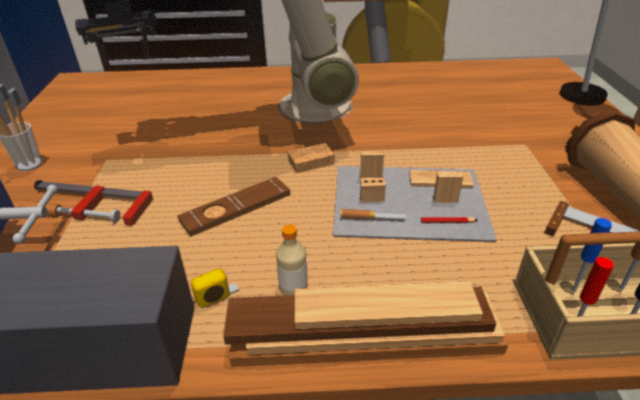

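>>> {"name": "jog_arm", "arguments": {"motion": [{"delta_pos": [0.045, 0.045, 0.025], "jaw": 1}, {"delta_pos": [0.045, 0.045, 0.025], "jaw": 1}, {"delta_pos": [0.045, 0.045, 0.025], "jaw": 1}, {"delta_pos": [0.045, 0.045, 0.025], "jaw": 1}, {"delta_pos": [0.045, 0.045, 0.025], "jaw": 1}, {"delta_pos": [0.045, 0.045, 0.015], "jaw": 1}, {"delta_pos": [0, 0, 0], "jaw": 1}, {"delta_pos": [0, 0, 0], "jaw": 1}]}}

```text
$.motion[0]: bad value
```

```bash
cat >> h.py <<'E'
def see(name,fn,qs):
    p=robot.snapshot(name); cv2.imwrite(f"pics/{fn}.png",p["color"]); W=cloud(p); np.savez(fn+".npz",W=W,c=p["color"])
    for q in qs:
        for m in robot.masks_of(q,p)[:2]:
            P=W[m["pixels"]];P=P[~np.isnan(P[:,0])]
            if len(P)<5: continue
            zt=np.percentile(P[:,2],90); T=P[abs(P[:,2]-zt)<.004][:,:2].astype(np.float32)
            r=cv2.minAreaRect(T*1000)
            print(name,q,round(m["p"],2),m["extent"],"ztop",round(float(zt),4),"rect",np.round(r[0],1),np.round(r[1],1),round(r[2],1))
    return p,W
def state():
    from scipy.spatial.transform import Rotation as Ro
    s=robot.sense(); o=s["orientation"]; R=Ro.from_quat([o[1],o[2],o[3],o[0]]).as_matrix()
    print("t",round(s["time_s"],2),"tcp",np.round(s["tcp_pos"],4),"yaw of tool y",round(float(np.degrees(np.arctan2(R[1,1],R[0,1]))),2),"zaxis",np.round(R[:,2],3),"q",np.round(s["qpos"],2),"F",np.round(s["ft_force"],1),"w",round(s["gripper_width"]*88,1),"gf",s["gripper_force"])
E
python3 - <<'E'
from h import *
state(); see("wrist","w1",["base_top"])
E
```

```text
t 0.9 tcp [ 0.1829 -0.4921  0.2387] yaw of tool y -69.61 zaxis [ 0.  0. -1.] q [-1.44  0.31  1.5   0.    1.33 -0.22] F [0.1 0.5 0.3] w 88.0 gf 0.0
```

View pics/w1.png

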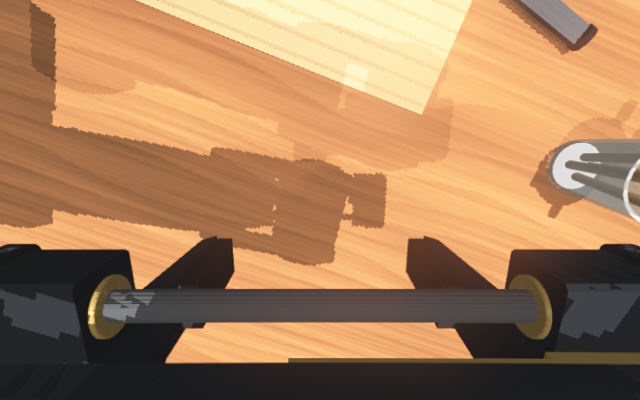

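>>> {"name": "jog_arm", "arguments": {"motion": [{"angular": [0, 0, 2], "delta_pos": [0.045, 0.045, 0.025], "jaw": 1}, {"angular": [0, 0, 2], "delta_pos": [0.045, 0.045, 0.025], "jaw": 1}, {"angular": [0, 0, 2], "delta_pos": [0.045, 0.045, 0.025], "jaw": 1}, {"angular": [0, 0, 2], "delta_pos": [0.045, 0.045, 0.025], "jaw": 1}, {"angular": [0, 0, 2], "delta_pos": [0.035, 0.045, 0.015], "jaw": 1}, {"angular": [0, 0, 2], "delta_pos": [0.0, 0.045, 0.015], "jaw": 1}, {"angular": [0, 0, 0], "delta_pos": [0, 0, 0], "jaw": 1}, {"angular": [0, 0, 0], "delta_pos": [0, 0, 0], "jaw": 1}]}}

```text
time_s: 2.0
tcp_pos: [0.3823, -0.238, 0.3598]
orientation: [-0.0, 0.96, 0.279, -0.0]
ft_force: [-0.2, 0.2, -0.5]
gripper_width: 0.997
gripper_force: 0.0
```

```bash
python3 - <<'E'
from h import *
state(); p,W=see("wrist","w2",["base_top"])
for v,u in((5,10),(5,320),(5,630),(200,320)): print(v,u,np.round(W[v,u],3))
R=cv2.Rodrigues(np.array(p["rvec"]))[0]; print("cam",-R.T@np.array(p["tvec"]).ravel(), R[2])
E
```

```text
t 2.0 tcp [ 0.3823 -0.238   0.3598] yaw of tool y -57.64 zaxis [-0.  0. -1.] q [-0.82  0.08  1.47 -0.    1.59  0.19] F [-0.2  0.2 -0.5] w 87.8 gf 0.0
wrist base_top 0.64 [255.0, 38.8, 188.2, 52.4] ztop 0.0181 rect [ 523.9 -203.1] [ 68.1 261.3] 32.7
5 10 [ 0.332  0.248 -0.   ]
5 320 [ 0.569 -0.121 -0.001]
5 630 [ 0.8   -0.491  0.001]
200 320 [ 0.326 -0.275  0.   ]
cam [ 0.44011845 -0.20240608  0.50482701] [-0.22389904 -0.14120895 -0.96432839]
```

View pics/w2.png

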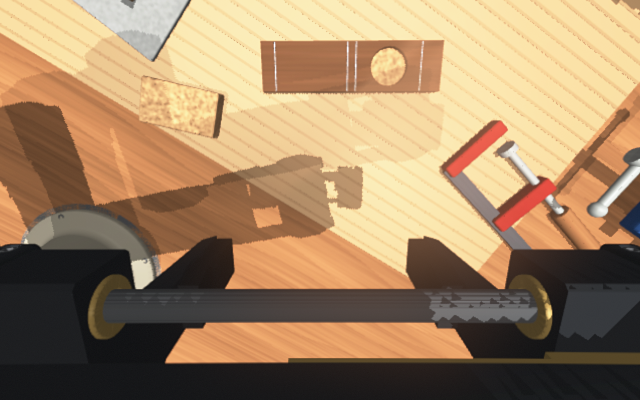

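>>> {"name": "jog_arm", "arguments": {"motion": [{"angular": [0, 0, 9], "delta_pos": [0.02, 0.05, 0], "jaw": 1}, {"angular": [0, 0, 9], "delta_pos": [0.02, 0.05, 0], "jaw": 1}, {"angular": [0, 0, 9], "delta_pos": [0.02, 0.05, 0], "jaw": 1}, {"angular": [0, 0, 9], "delta_pos": [0.02, 0.05, 0], "jaw": 1}, {"angular": [0, 0, 9], "delta_pos": [0.02, 0.05, 0], "jaw": 1}, {"angular": [0, 0, 9], "delta_pos": [0.03, 0.05, 0], "jaw": 1}, {"angular": [0, 0, 0], "delta_pos": [0, 0, 0], "jaw": 1}, {"angular": [0, 0, 0], "delta_pos": [0, 0, 0], "jaw": 1}]}}

```text
time_s: 3.1
tcp_pos: [0.5125, 0.0613, 0.3596]
orientation: [-0.0, 0.73, 0.684, -0.0]
ft_force: [0.2, -0.8, 1.0]
gripper_width: 1.002
gripper_force: 0.0
```

```bash
python3 - <<'E'
from h import *
state(); p,W=see("wrist","w3",["tall_end_center","divider_center","pencil_block_center","shelf_center"])
E
```

```text
t 3.1 tcp [0.5125 0.0613 0.3596] yaw of tool y -3.74 zaxis [-0.001 -0.    -1.   ] q [-0.11  0.24  1.28 -0.    1.62 -0.04] F [ 0.2 -0.8  1. ] w 88.1 gf 0.0
wrist tall_end_center 0.72 [321.6, 1.4, 17.5, 20.5] ztop 0.0721 rect [535.2 262.3] [ 0.9 18.3] 84.3
wrist divider_center 0.79 [255.5, 97.9, 19.4, 47.6] ztop 0.0837 rect [437.6 126.6] [57.1 12.1] 84.2
wrist pencil_block_center 0.94 [311.8, 102.0, 23.3, 43.1] ztop 0.0593 rect [518.8 119.1] [56.7 29.2] 86.8
wrist pencil_block_center 0.44 [249.6, 0.0, 43.0, 52.4] ztop 0.0213 rect [452.9 255.1] [64.5 56. ] 82.6
wrist shelf_center 0.96 [248.8, 0.0, 42.6, 57.3] ztop 0.0213 rect [452.9 255.1] [64.3 56. ] 82.6
```

View pics/w3.png

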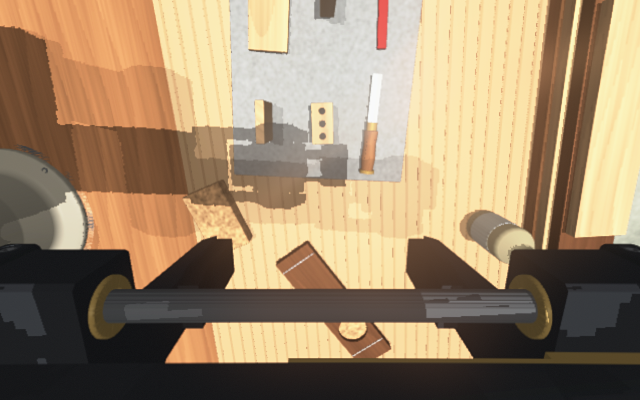

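>>> {"name": "jog_arm", "arguments": {"motion": [{"angular": [0, 0, 0], "delta_pos": [0, 0.05, 0], "jaw": 1}, {"angular": [0, 0, 0], "delta_pos": [0, 0.05, 0], "jaw": 1}, {"angular": [0, 0, 0], "delta_pos": [0, 0.03, 0], "jaw": 1}, {"angular": [0, 0, 0], "delta_pos": [0, 0, 0], "jaw": 1}]}}

```text
time_s: 3.85
tcp_pos: [0.5122, 0.1933, 0.3601]
orientation: [-0.0, 0.728, 0.685, 0.0]
ft_force: [-0.4, -0.7, 0.3]
gripper_width: 0.999
gripper_force: 0.0
```

```bash
python3 - <<'E'
from h import *
state(); p,W=see("wrist","w4",["tall_end_center","shelf_center","pencil_mid"])
E
```

```text
t 3.85 tcp [0.5122 0.1933 0.3601] yaw of tool y -3.52 zaxis [ 0.  0. -1.] q [0.15 0.31 1.19 0.   1.64 0.21] F [-0.4 -0.7  0.3] w 87.9 gf 0.0
wrist tall_end_center 0.78 [326.8, 66.4, 19.6, 49.3] ztop 0.0839 rect [537.5 290.1] [56.2 20. ] 84.8
wrist tall_end_center 0.39 [267.4, 187.0, 16.0, 49.6] ztop 0.0837 rect [437.7 126.5] [56.2 11.9] 83.9
wrist shelf_center 0.56 [258.8, 33.4, 43.9, 114.3] ztop 0.0212 rect [458.1 297.2] [150.9  56.1] 82.4
wrist pencil_mid 0.6 [376.8, 57.6, 16.7, 84.8] ztop 0.017 rect [613.5 278.1] [123.2  14.2] 86.9
```

>>> {"name": "jog_arm", "arguments": {"grip_force": 20, "motion": [{"angular": [0, 0, -1], "delta_pos": [0.012, 0.05, -0.03], "jaw": 1}, {"angular": [0, 0, -0.7], "delta_pos": [0.0133, 0.0468, -0.05], "jaw": 1}, {"angular": [0, 0, 0], "delta_pos": [0, 0, -0.06], "jaw": 1}, {"angular": [0, 0, 0], "delta_pos": [0, 0, -0.06], "jaw": 1}, {"angular": [0, 0, 0], "delta_pos": [0, 0, -0.06], "jaw": 1}, {"angular": [0, 0, 0], "delta_pos": [0, 0, -0.04], "jaw": 0.3}, {"angular": [0, 0, 0], "delta_pos": [0, 0, -0.02], "jaw": 0}, {"angular": [0, 0, 0], "delta_pos": [0, 0, 0], "jaw": -0.3}, {"angular": [0, 0, 0], "delta_pos": [0, 0, 0], "jaw": -0.3}]}}

```text
time_s: 5.18
tcp_pos: [0.5372, 0.284, 0.0466]
orientation: [0.0, 0.739, 0.673, 0.001]
ft_force: [0.3, -0.2, 0.3]
gripper_width: 0.57
gripper_force: 0.0
```

```bash
python3 - <<'E'
from h import *
state(); see("wrist","w5",["tall_end_center"])
E
```

```text
t 5.17 tcp [0.5372 0.284  0.0466] yaw of tool y -5.36 zaxis [ 0.002  0.001 -1.   ] q [ 0.29  0.69  1.44 -0.    1.01  0.39] F [ 0.3 -0.2  0.3] w 50.1 gf 0.0
wrist tall_end_center 0.62 [293.1, 176.6, 53.7, 166.5] ztop 0.0837 rect [537.9 290.7] [56.  20.1] 85.1
```

View pics/w5.png

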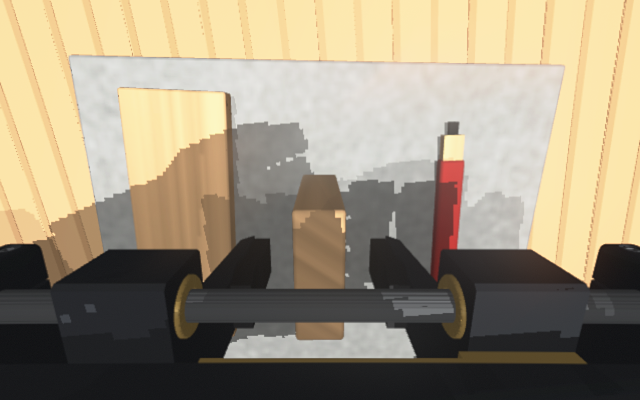

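>>> {"name": "jog_arm", "arguments": {"grip_force": 20, "motion": [{"angular": [0, 0, 0.3], "delta_pos": [0.0005, 0.0065, -0.005], "jaw": -0.3}, {"angular": [0, 0, 0], "delta_pos": [0, 0, 0], "jaw": -0.7}, {"angular": [0, 0, 0], "delta_pos": [0, 0, 0], "jaw": -0.8}, {"angular": [0, 0, 0], "delta_pos": [0, 0, 0], "jaw": -0.8}, {"angular": [0, 0, 0], "delta_pos": [0, 0, 0], "jaw": -0.8}, {"angular": [0, 0, 0], "delta_pos": [0, 0, 0.02], "jaw": -0.8}, {"angular": [0, 0, 0], "delta_pos": [0, 0, 0.04], "jaw": -0.8}, {"angular": [0, 0, 0], "delta_pos": [0, 0, 0.04], "jaw": -0.8}, {"angular": [0, 0, 0], "delta_pos": [0, 0, 0], "jaw": -0.8}]}}

```text
time_s: 6.4
tcp_pos: [0.5381, 0.2912, 0.1435]
orientation: [0.001, 0.737, 0.675, 0.003]
ft_force: [-0.2, 0.6, -1.3]
gripper_width: 0.225
gripper_force: 20.0
```

```bash
python3 - <<'E'
from h import *
state(); see("wrist","w6",["tall_end_center"])
E
```

```text
t 6.4 tcp [0.5381 0.2912 0.1435] yaw of tool y -5.02 zaxis [ 0.006  0.002 -1.   ] q [0.3  0.58 1.35 0.   1.2  0.39] F [-0.2  0.6 -1.3] w 19.8 gf 19.9999077944085
wrist tall_end_center 0.57 [292.2, 191.3, 55.9, 169.4] ztop 0.1869 rect [538.5 292.7] [52.2 20. ] 84.9
```

>>> {"name": "jog_arm", "arguments": {"motion": [{"angular": [0, 0, -5.25], "delta_pos": [-0.0079, -0.0393, 0.005], "jaw": -0.8}, {"angular": [0, 0, -5.25], "delta_pos": [-0.0079, -0.0393, 0.005], "jaw": -0.8}, {"angular": [0, 0, -5.25], "delta_pos": [-0.0079, -0.0393, 0], "jaw": -0.8}, {"angular": [0, 0, -5.25], "delta_pos": [-0.0079, -0.0393, 0], "jaw": -0.8}, {"angular": [0, 0, -5.25], "delta_pos": [-0.0079, -0.0393, 0], "jaw": -0.8}, {"angular": [0, 0, -5.25], "delta_pos": [-0.0079, -0.0393, 0], "jaw": -0.8}, {"angular": [0, 0, -5.25], "delta_pos": [-0.0079, -0.0393, 0], "jaw": -0.8}, {"angular": [0, 0, -5.25], "delta_pos": [-0.0079, -0.0393, 0], "jaw": -0.8}, {"angular": [0, 0, -5.25], "delta_pos": [-0.0079, -0.0393, 0], "jaw": -0.8}, {"angular": [0, 0, -5.25], "delta_pos": [-0.0079, -0.0393, 0], "jaw": -0.8}, {"angular": [0, 0, 0], "delta_pos": [0, 0, -0.02], "jaw": -0.8}, {"angular": [0, 0, 0], "delta_pos": [0, 0, 0], "jaw": -0.8}]}}

```text
time_s: 8.0
tcp_pos: [0.4566, -0.1019, 0.1285]
orientation: [-0.002, 0.96, 0.279, -0.002]
ft_force: [-0.1, 0.2, -0.2]
gripper_width: 0.223
gripper_force: 20.0
```

```bash
python3 - <<'E'
from h import *
state(); see("wrist","w7",["tall_end_center","base_top"])
E
```

```text
t 8.0 tcp [ 0.4566 -0.1019  0.1285] yaw of tool y -57.55 zaxis [-0.004  0.002 -1.   ] q [-0.47  0.32  1.81  0.    1.02  0.53] F [-0.1  0.2 -0.2] w 19.6 gf 20.00003458466381
wrist base_top 0.67 [306.6, 153.0, 323.3, 83.8] ztop 0.0179 rect [ 523.4 -203.9] [ 69.4 261.3] 32.6
```

View pics/w7.png

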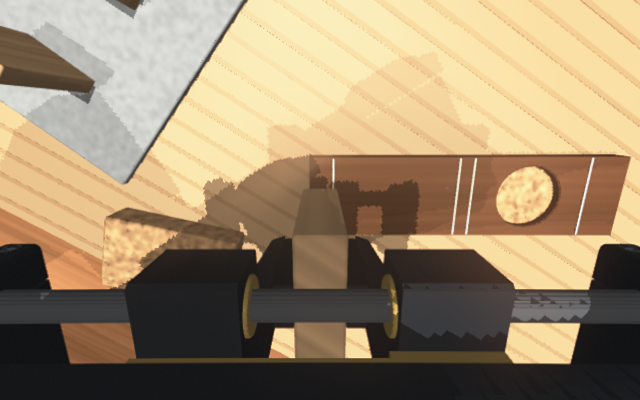

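>>> {"name": "jog_arm", "arguments": {"motion": [{"angular": [0, 0, 0], "delta_pos": [0.0025, -0.0003, -0.02], "jaw": -0.8}, {"angular": [0, 0, 0.1], "delta_pos": [0, 0, -0.025], "jaw": -0.8}, {"angular": [0, 0, 0], "delta_pos": [0, 0, -0.02], "jaw": -0.8}, {"angular": [0, 0, 0], "delta_pos": [0, 0, -0.008], "jaw": -0.8}, {"angular": [0, 0, 0], "delta_pos": [0, 0, 0], "jaw": -0.8}, {"angular": [0, 0, 0], "delta_pos": [0, 0, 0], "jaw": -0.8}]}}

```text
time_s: 8.9
tcp_pos: [0.4608, -0.1026, 0.0581]
orientation: [0.0, 0.96, 0.281, 0.001]
ft_force: [-0.2, -0.5, -0.4]
gripper_width: 0.227
gripper_force: 20.0
```

```bash
python3 - <<'E'
from h import *
state()
E
```

```text
t 8.9 tcp [ 0.4608 -0.1026  0.0581] yaw of tool y -57.4 zaxis [ 0.001 -0.001 -1.   ] q [-0.47  0.44  1.86 -0.    0.84  0.53] F [-0.2 -0.5 -0.4] w 19.9 gf 19.999968842603266
```

>>> {"name": "jog_arm", "arguments": {"motion": [{"angular": [0, 0, 0], "delta_pos": [-0.0015, 0.0004, -0.004], "jaw": -0.8}, {"angular": [0, 0, 0], "delta_pos": [0, 0, -0.002], "jaw": -0.8}, {"angular": [0, 0, 0], "delta_pos": [0, 0, -0.001], "jaw": -0.8}, {"angular": [0, 0, 0], "delta_pos": [0, 0, 0], "jaw": -0.8}, {"angular": [0, 0, 0], "delta_pos": [0, 0, 0], "jaw": -0.8}]}}

```text
time_s: 9.52
tcp_pos: [0.4589, -0.1021, 0.0504]
orientation: [0.0, 0.96, 0.281, 0.0]
ft_force: [-0.7, -0.1, -0.7]
gripper_width: 0.223
gripper_force: 20.0
```

```bash
python3 - <<'E'
from h import *
state()
E
```

```text
t 9.53 tcp [ 0.4589 -0.1021  0.0504] yaw of tool y -57.41 zaxis [ 0. -0. -1.] q [-0.47  0.45  1.87  0.    0.82  0.53] F [-0.7 -0.1 -0.7] w 19.6 gf 19.999924013391137
```

>>> {"name": "jog_arm", "arguments": {"motion": [{"angular": [0, 0, 0], "delta_pos": [0, 0, -0.001], "jaw": -0.8}, {"angular": [0, 0, 0], "delta_pos": [0, 0, 0], "jaw": -0.8}, {"angular": [0, 0, 0], "delta_pos": [0, 0, 0], "jaw": -0.45}, {"angular": [0, 0, 0], "delta_pos": [0, 0, 0], "jaw": -0.2}, {"angular": [0, 0, 0], "delta_pos": [0, 0, 0], "jaw": 0}, {"angular": [0, 0, 0], "delta_pos": [0, 0, 0.03], "jaw": 0}, {"angular": [0, 0, 0], "delta_pos": [0, 0, 0.05], "jaw": 0}, {"angular": [0, 0, 0], "delta_pos": [-0.03, -0.02, 0.06], "jaw": 1}, {"angular": [0, 0, 0], "delta_pos": [-0.03, -0.02, 0.06], "jaw": 1}, {"angular": [0, 0, 0], "delta_pos": [0, 0, 0], "jaw": 1}]}}

```text
time_s: 10.78
tcp_pos: [0.4054, -0.1392, 0.2399]
orientation: [0.003, 0.96, 0.28, 0.002]
ft_force: [1.0, -0.5, -0.6]
gripper_width: 0.813
gripper_force: 0.0
```

```bash
cat >> h.py <<'E'
C=np.array([.5237,-.2034]); A=np.radians(-57.45)
YB=np.array([np.cos(A),np.sin(A)]); XB=np.array([np.sin(A),-np.cos(A)])
def tobase(P): d=np.asarray(P)[...,:2]-C; return np.stack([d@XB,d@YB],-1)
def fitbase(W):
    "board pose from the depth points of its upper face"
    B=tobase(W); m=(abs(W[...,2]-.018)<.004)&(abs(B[...,0])<.05)&(abs(B[...,1])<.145)
    m=cv2.erode(m.astype(np.uint8),np.ones((1,1)))>0
    r=cv2.minAreaRect((W[m][:,:2]*1000).astype(np.float32)); print("board",np.round(r[0],1),np.round(r[1],1),round(r[2],2))
def fitpart(W,zt,y0,dy=.03):
    B=tobase(W); m=(abs(W[...,2]-zt)<.004)&(abs(B[...,0])<.05)&(abs(B[...,1]-y0)<dy)
    if m.sum()<10: print("none"); return
    r=cv2.minAreaRect((B[m]*1000).astype(np.float32)); print("part base coords",np.round(r[0],1),np.round(r[1],1),round(r[2],2),m.sum())
E
python3 - <<'E'
from h import *
state(); p,W=see("wrist","w8",["tall_end_center","base_top"])
fitbase(W); fitpart(W,.093,-.12)
E
```

```text
t 10.78 tcp [ 0.4054 -0.1392  0.2399] yaw of tool y -57.53 zaxis [ 0.006 -0.004 -1.   ] q [-0.61  0.09  1.77 -0.    1.27  0.4 ] F [ 1.  -0.5 -0.6] w 71.6 gf 0.0
wrist tall_end_center 0.83 [304.8, 90.5, 22.9, 61.9] ztop 0.093 rect [ 458.9 -102.5] [55.5 19.6] 32.5
wrist base_top 0.75 [324.8, 89.5, 214.4, 61.9] ztop 0.0179 rect [ 529.5 -213.7] [ 68.5 238.4] 32.4
board [ 529.5 -213.7] [ 68.5 238.4] 32.41
part base coords [   0.3 -119.9] [19.6 55.5] 89.98 1400
```

View pics/w8.png

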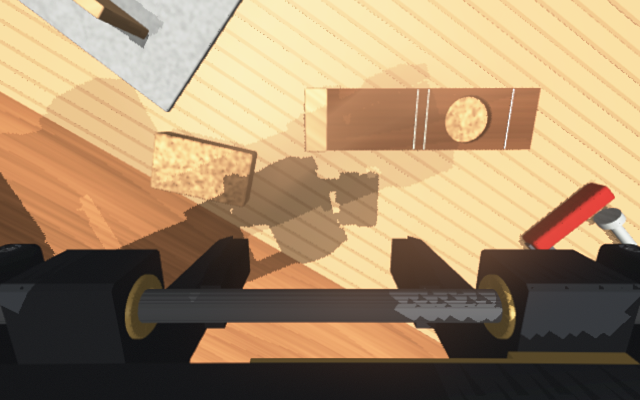

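>>> {"name": "jog_arm", "arguments": {"motion": [{"angular": [0, 0, 6], "delta_pos": [0.0126, 0.0287, 0], "jaw": 1}, {"angular": [0, 0, 6], "delta_pos": [0.0126, 0.0287, 0], "jaw": 1}, {"angular": [0, 0, 6], "delta_pos": [0.0126, 0.0287, 0], "jaw": 1}, {"angular": [0, 0, 6], "delta_pos": [0.0126, 0.0287, 0], "jaw": 1}, {"angular": [0, 0, 6], "delta_pos": [0.0126, 0.0287, 0], "jaw": 1}, {"angular": [0, 0, 6], "delta_pos": [0.0126, 0.0287, 0], "jaw": 1}, {"angular": [0, 0, 6], "delta_pos": [0.0126, 0.0287, 0], "jaw": 1}, {"angular": [0, 0, 6], "delta_pos": [0.0126, 0.0287, 0], "jaw": 1}, {"angular": [0, 0, 6.3], "delta_pos": [0.0126, 0.0287, -0.04], "jaw": 1}, {"angular": [0, 0, 0], "delta_pos": [0, 0, -0.05], "jaw": 1}, {"angular": [0, 0, 0], "delta_pos": [0, 0, -0.04], "jaw": 1}, {"angular": [0, 0, 0], "delta_pos": [0, 0, 0], "jaw": 1}]}}

```text
time_s: 12.42
tcp_pos: [0.5166, 0.121, 0.103]
orientation: [-0.003, 0.726, 0.688, -0.003]
ft_force: [0.3, -0.2, -0.9]
gripper_width: 1.002
gripper_force: 0.0
```

```bash
python3 - <<'E'
from h import *
state(); p,W=see("wrist","w9",["pencil_block_center"])
E
```

```text
t 12.43 tcp [0.5166 0.121  0.103 ] yaw of tool y -3.07 zaxis [-0.008 -0.    -1.   ] q [0.01 0.48 1.64 0.   1.03 0.06] F [ 0.3 -0.2 -0.9] w 88.1 gf 0.0
wrist pencil_block_center 0.91 [298.5, 171.2, 47.2, 95.5] ztop 0.0589 rect [519.3 119. ] [55.9 30.1] 88.0
```

>>> {"name": "jog_arm", "arguments": {"motion": [{"angular": [0, 0, 0.4], "delta_pos": [0.002, -0.002, -0.03], "jaw": 1}, {"angular": [0, 0, 0], "delta_pos": [0, 0, -0.03], "jaw": 0.4}, {"angular": [0, 0, 0], "delta_pos": [0, 0, -0.015], "jaw": 0}, {"angular": [0, 0, 0], "delta_pos": [0, 0, 0], "jaw": -0.2}, {"angular": [0, 0, 0], "delta_pos": [0, 0, 0], "jaw": -0.6}, {"angular": [0, 0, 0], "delta_pos": [0, 0, 0], "jaw": -0.6}, {"angular": [0, 0, 0], "delta_pos": [0, 0, 0], "jaw": -0.6}]}}

```text
time_s: 13.4
tcp_pos: [0.5208, 0.1186, 0.032]
orientation: [0.0, 0.724, 0.69, 0.0]
ft_force: [-1.1, 0.0, 0.9]
gripper_width: 0.345
gripper_force: 0.4
```

```bash
python3 - <<'E'
from h import *
state(); p,W=see("wrist","w10",["pencil_block_center"])
E
```

```text
t 13.4 tcp [0.5208 0.1186 0.032 ] yaw of tool y -2.71 zaxis [ 0.001  0.    -1.   ] q [0.   0.59 1.69 0.   0.87 0.05] F [-1.1  0.   0.9] w 30.4 gf 0.4191848381830532
wrist pencil_block_center 0.62 [280.5, 190.1, 73.7, 146.6] ztop 0.0588 rect [521.1 118.8] [56.8 30.1] 87.2
```

>>> {"name": "jog_arm", "arguments": {"motion": [{"angular": [0, 0, 0], "delta_pos": [0, 0, 0], "jaw": -0.7}, {"angular": [0, 0, 0], "delta_pos": [0, 0, 0], "jaw": -0.7}, {"angular": [0, 0, 0], "delta_pos": [0, 0, 0.02], "jaw": -0.7}, {"angular": [0, 0, 0], "delta_pos": [0, 0, 0.04], "jaw": -0.7}, {"angular": [0, 0, 0], "delta_pos": [0, 0, 0.04], "jaw": -0.7}, {"angular": [0, 0, -5], "delta_pos": [0.0059, -0.0382, 0.005], "jaw": -0.7}, {"angular": [0, 0, -5], "delta_pos": [0.0059, -0.0382, 0], "jaw": -0.7}, {"angular": [0, 0, -5], "delta_pos": [0.0059, -0.0382, 0], "jaw": -0.7}, {"angular": [0, 0, -5], "delta_pos": [0.0059, -0.0382, 0], "jaw": -0.7}, {"angular": [0, 0, -5], "delta_pos": [0.0059, -0.0382, 0], "jaw": -0.7}, {"angular": [0, 0, -5], "delta_pos": [0.0059, -0.0382, 0], "jaw": -0.7}, {"angular": [0, 0, -5], "delta_pos": [0.0059, -0.0382, 0], "jaw": -0.7}]}}

```text
time_s: 15.0
tcp_pos: [0.5619, -0.1501, 0.1362]
orientation: [-0.0, 0.898, 0.439, -0.0]
ft_force: [0.9, 0.3, -1.0]
gripper_width: 0.341
gripper_force: 20.0
```

>>> {"name": "jog_arm", "arguments": {"motion": [{"angular": [0, 0, -5], "delta_pos": [0.0059, -0.0382, 0], "jaw": -0.7}, {"angular": [0, 0, -5], "delta_pos": [0.0059, -0.0382, 0], "jaw": -0.7}, {"angular": [0, 0, -5], "delta_pos": [0.0059, -0.0382, 0], "jaw": -0.7}, {"angular": [0, 0, -4.8], "delta_pos": [0.0059, -0.0382, 0], "jaw": -0.7}, {"angular": [0, 0, 0], "delta_pos": [0, 0, -0.02], "jaw": -0.7}, {"angular": [0, 0, 0], "delta_pos": [0, 0, 0], "jaw": -0.7}, {"angular": [0, 0, 0], "delta_pos": [0, 0, 0], "jaw": -0.7}]}}

```text
time_s: 15.88
tcp_pos: [0.5858, -0.3014, 0.1171]
orientation: [0.0, 0.96, 0.28, 0.0]
ft_force: [-0.1, 0.5, -1.1]
gripper_width: 0.338
gripper_force: 20.0
```

```bash
python3 - <<'E'
from h import *
state(); p,W=see("wrist","w11",["pencil_block_center"])
t=robot.sense()["tcp_pos"]; print(tobase(np.array(t)))
E
```

```text
t 15.88 tcp [ 0.5858 -0.3014  0.1171] yaw of tool y -57.48 zaxis [ 0. -0. -1.] q [-0.65  0.71  1.2   0.    1.23  0.35] F [-0.1  0.5 -1.1] w 29.7 gf 19.999786005355418
wrist pencil_block_center 0.94 [282.5, 188.7, 73.3, 148.8] ztop 0.1438 rect [ 586.7 -301.2] [56.3 30.7] 32.2
[0.00033415 0.11614116]
```

>>> {"name": "jog_arm", "arguments": {"motion": [{"angular": [0, 0, 0], "delta_pos": [-0.0005, 0.0008, -0.025], "jaw": -0.7}, {"angular": [0, 0, 0], "delta_pos": [0, 0, -0.025], "jaw": -0.7}, {"angular": [0, 0, 0], "delta_pos": [0, 0, -0.015], "jaw": -0.7}, {"angular": [0, 0, 0], "delta_pos": [0, 0, -0.007], "jaw": -0.7}, {"angular": [0, 0, 0], "delta_pos": [0, 0, -0.002], "jaw": -0.7}, {"angular": [0, 0, 0], "delta_pos": [0, 0, 0], "jaw": -0.7}, {"angular": [0, 0, 0], "delta_pos": [0, 0, 0], "jaw": -0.7}]}}

```text
time_s: 16.85
tcp_pos: [0.5853, -0.3011, 0.0431]
orientation: [0.0, 0.96, 0.28, 0.0]
ft_force: [-0.0, 0.9, -1.2]
gripper_width: 0.338
gripper_force: 20.0
```

```bash
python3 - <<'E'
from h import *
state(); t=robot.sense()["tcp_pos"]; print(tobase(np.array(t)))
E
```

```text
t 16.85 tcp [ 0.5853 -0.3011  0.0431] yaw of tool y -57.52 zaxis [ 0.001 -0.001 -1.   ] q [-0.65  0.79  1.26  0.    1.09  0.35] F [-0.   0.9 -1.2] w 29.8 gf 19.999847528524697
[0.00062988 0.11547003]
```

Lower the last 2 mm, release, lift and back off to look.

>>> {"name": "jog_arm", "arguments": {"motion": [{"angular": [0, 0, 0], "delta_pos": [0, 0, -0.0015], "jaw": -0.7}, {"angular": [0, 0, 0], "delta_pos": [0, 0, -0.0005], "jaw": -0.7}, {"angular": [0, 0, 0], "delta_pos": [0, 0, 0], "jaw": -0.7}, {"angular": [0, 0, 0], "delta_pos": [0, 0, 0], "jaw": -0.25}, {"angular": [0, 0, 0], "delta_pos": [0, 0, 0], "jaw": 0}, {"angular": [0, 0, 0], "delta_pos": [0, 0, 0], "jaw": 0.2}, {"angular": [0, 0, 0], "delta_pos": [0, 0, 0.04], "jaw": 0.2}, {"angular": [0, 0, 0], "delta_pos": [-0.04, 0.0, 0.05], "jaw": 1}, {"angular": [0, 0, 0], "delta_pos": [-0.05, 0.02, 0.05], "jaw": 1}, {"angular": [0, 0, 0], "delta_pos": [-0.05, 0.02, 0.05], "jaw": 1}, {"angular": [0, 0, 0], "delta_pos": [0, 0, 0], "jaw": 1}]}}

```text
time_s: 18.23
tcp_pos: [0.4603, -0.2669, 0.218]
orientation: [0.003, 0.96, 0.279, 0.002]
ft_force: [-0.5, -0.5, 0.2]
gripper_width: 0.999
gripper_force: 0.0
```

```bash
python3 - <<'E'
from h import *
state(); p,W=see("wrist","w12",["base_top"])
fitbase(W); fitpart(W,.093,-.12); fitpart(W,.068,.115)
E
```

```text
t 18.23 tcp [ 0.4603 -0.2669  0.218 ] yaw of tool y -57.55 zaxis [ 0.005 -0.004 -1.   ] q [-0.75  0.34  1.51 -0.    1.28  0.26] F [-0.5 -0.5  0.2] w 87.9 gf 0.0
wrist base_top 0.84 [175.2, 63.4, 243.3, 68.8] ztop 0.018 rect [ 522.7 -202.9] [ 68.1 257.3] 32.4
board [ 522.8 -203. ] [ 68.1 258.8] 32.44
part base coords [  -0.2 -119. ] [21.7 55. ] 89.63 1855
part base coords [ -0.2 115.6] [31.2 55.3] 89.87 2255
```

View pics/w12.png

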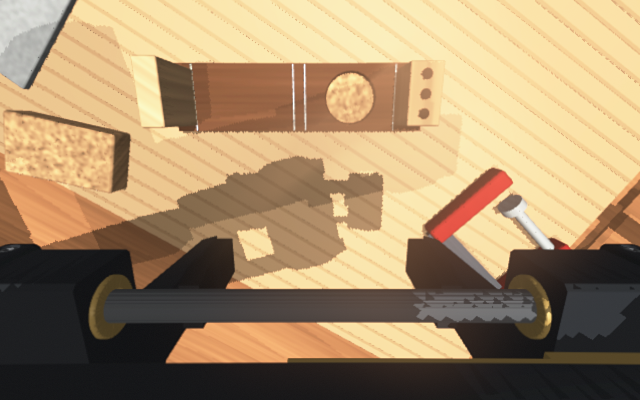

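```bash
python3 - <<'E'
from h import *
d=np.load("w12.npz");W=d["W"];c=d["c"].astype(float); B=tobase(W)
m=(abs(W[...,2]-.018)<.004)&(abs(B[...,0])<.032)
for y0 in(-.11,-.006,.006,.1):
    k=m&(abs(B[...,1]-y0)<.005)&(abs(B[...,0])<.03)
    b=c[...,0][k]; t=np.percentile(b,88) if len(b)else 0
    P=B[k][b>=t]; print(y0,len(P),np.round(np.polyfit(P[:,0],P[:,1]*1000,1),2))
E
```

```text
-0.11 47 [   2.1 -109.8]
-0.006 69 [-4.59 -6.63]
0.006 68 [2.53 5.49]
0.1 50 [-5.44 99.34]
```

>>> {"name": "jog_arm", "arguments": {"motion": [{"angular": [0, 0, 5.5], "delta_pos": [-0.002, 0.0395, 0], "jaw": 1}, {"angular": [0, 0, 5.5], "delta_pos": [-0.002, 0.0395, 0], "jaw": 1}, {"angular": [0, 0, 5.5], "delta_pos": [-0.002, 0.0395, 0], "jaw": 1}, {"angular": [0, 0, 5.5], "delta_pos": [-0.002, 0.0395, 0], "jaw": 1}, {"angular": [0, 0, 5.5], "delta_pos": [-0.002, 0.0395, 0], "jaw": 1}, {"angular": [0, 0, 5.5], "delta_pos": [-0.002, 0.0395, 0], "jaw": 1}, {"angular": [0, 0, 5.5], "delta_pos": [-0.002, 0.0395, 0], "jaw": 1}, {"angular": [0, 0, 5.5], "delta_pos": [-0.002, 0.0395, 0], "jaw": 1}, {"angular": [0, 0, 5.5], "delta_pos": [-0.002, 0.0395, 0], "jaw": 1}, {"angular": [0, 0, 2], "delta_pos": [-0.003, 0.038, -0.04], "jaw": 1}, {"angular": [0, 0, 0], "delta_pos": [0, 0, -0.05], "jaw": 1}, {"angular": [0, 0, 0], "delta_pos": [0, 0, 0], "jaw": 1}]}}

```text
time_s: 19.82
tcp_pos: [0.4383, 0.127, 0.121]
orientation: [-0.003, 0.743, 0.669, -0.003]
ft_force: [0.5, -0.7, 0.3]
gripper_width: 1.001
gripper_force: 0.0
```

```bash
python3 - <<'E'
from h import *
state(); p,W=see("wrist","w13",["divider_center"])
E
```

```text
t 19.82 tcp [0.4383 0.127  0.121 ] yaw of tool y -5.97 zaxis [-0.009 -0.    -1.   ] q [ 0.02  0.31  1.85 -0.    1.    0.13] F [ 0.5 -0.7  0.3] w 88.1 gf 0.0
wrist divider_center 0.75 [310.9, 165.4, 18.3, 103.8] ztop 0.0838 rect [437.5 126.8] [55.7 11.6] 84.9
```

>>> {"name": "jog_arm", "arguments": {"motion": [{"angular": [0, 0, 0.4], "delta_pos": [-0.0015, -0.0005, -0.03], "jaw": 1}, {"angular": [0, 0, 0], "delta_pos": [0, 0, -0.03], "jaw": 0.3}, {"angular": [0, 0, 0], "delta_pos": [0, 0, -0.019], "jaw": 0}, {"angular": [0, 0, 0], "delta_pos": [0, 0, 0], "jaw": -0.3}, {"angular": [0, 0, 0], "delta_pos": [0, 0, 0], "jaw": -0.8}, {"angular": [0, 0, 0], "delta_pos": [0, 0, 0], "jaw": -0.9}, {"angular": [0, 0, 0], "delta_pos": [0, 0, 0], "jaw": -0.9}, {"angular": [0, 0, 0], "delta_pos": [0, 0, 0], "jaw": -0.9}, {"angular": [0, 0, 0], "delta_pos": [0, 0, 0], "jaw": -0.9}]}}

```text
time_s: 21.05
tcp_pos: [0.4385, 0.1262, 0.0454]
orientation: [0.0, 0.741, 0.672, 0.0]
ft_force: [0.7, -0.6, 1.1]
gripper_width: 0.136
gripper_force: 20.0
```

```bash
python3 - <<'E'
from h import *
state(); p,W=see("wrist","w14",["divider_center"])
E
```

```text
t 21.05 tcp [0.4385 0.1262 0.0454] yaw of tool y -5.61 zaxis [ 0. -0. -1.] q [ 0.02  0.43  1.91 -0.    0.8   0.12] F [ 0.7 -0.6  1.1] w 12.0 gf 19.99982797948178
wrist divider_center 0.86 [305.8, 185.2, 33.7, 171.9] ztop 0.0837 rect [439.  126.5] [56.7 12. ] 84.5
```

>>> {"name": "jog_arm", "arguments": {"motion": [{"angular": [0, 0, 0], "delta_pos": [0, 0, 0.03], "jaw": -0.9}, {"angular": [0, 0, 0], "delta_pos": [0, 0, 0.05], "jaw": -0.9}, {"angular": [0, 0, -5.2], "delta_pos": [0.0085, -0.033, 0.03], "jaw": -0.9}, {"angular": [0, 0, -5.2], "delta_pos": [0.0085, -0.033, 0], "jaw": -0.9}, {"angular": [0, 0, -5.2], "delta_pos": [0.0085, -0.033, 0], "jaw": -0.9}, {"angular": [0, 0, -5.2], "delta_pos": [0.0085, -0.033, 0], "jaw": -0.9}, {"angular": [0, 0, -5.2], "delta_pos": [0.0085, -0.033, 0], "jaw": -0.9}, {"angular": [0, 0, -5.2], "delta_pos": [0.0085, -0.033, 0], "jaw": -0.9}, {"angular": [0, 0, -5.2], "delta_pos": [0.0085, -0.033, 0], "jaw": -0.9}, {"angular": [0, 0, -5.2], "delta_pos": [0.0085, -0.033, 0], "jaw": -0.9}, {"angular": [0, 0, -5.2], "delta_pos": [0.0085, -0.033, 0], "jaw": -0.9}, {"angular": [0, 0, -5.1], "delta_pos": [0.0085, -0.033, 0], "jaw": -0.9}]}}

```text
time_s: 22.65
tcp_pos: [0.5235, -0.2049, 0.1551]
orientation: [-0.0, 0.961, 0.278, -0.0]
ft_force: [0.3, 0.2, 0.4]
gripper_width: 0.137
gripper_force: 20.0
```

>>> {"name": "jog_arm", "arguments": {"motion": [{"angular": [0, 0, 0], "delta_pos": [0, 0, -0.03], "jaw": -0.9}, {"angular": [0, 0, 0], "delta_pos": [0, 0, -0.03], "jaw": -0.9}, {"angular": [0, 0, 0], "delta_pos": [0, 0, -0.015], "jaw": -0.9}, {"angular": [0, 0, 0], "delta_pos": [0, 0, 0], "jaw": -0.9}, {"angular": [0, 0, 0], "delta_pos": [0, 0, 0], "jaw": -0.9}]}}

```text
time_s: 23.28
tcp_pos: [0.524, -0.2041, 0.0814]
orientation: [0.001, 0.96, 0.28, 0.001]
ft_force: [0.1, -0.4, -0.4]
gripper_width: 0.134
gripper_force: 20.0
```

```bash
python3 - <<'E'
from h import *
state(); p,W=see("wrist","w15",["divider_center"])
t=robot.sense()["tcp_pos"]; print(tobase(np.array(t)))
E
```

```text
t 23.27 tcp [ 0.524  -0.2041  0.0814] yaw of tool y -57.51 zaxis [ 0.002 -0.001 -1.   ] q [-0.58  0.56  1.57  0.    1.01  0.42] F [ 0.1 -0.4 -0.4] w 11.8 gf 19.9998308083741
wrist divider_center 0.72 [303.5, 183.7, 33.8, 173.2] ztop 0.1197 rect [ 525.  -204.3] [57.1 12. ] 32.5
[0.00016534 0.00069795]
```

>>> {"name": "jog_arm", "arguments": {"motion": [{"angular": [0, 0, 0], "delta_pos": [-0.0005, 0.0008, -0.015], "jaw": -0.9}, {"angular": [0, 0, 0], "delta_pos": [0, 0, -0.008], "jaw": -0.9}, {"angular": [0, 0, 0], "delta_pos": [0, 0, -0.002], "jaw": -0.9}, {"angular": [0, 0, 0], "delta_pos": [0, 0, 0], "jaw": -0.9}, {"angular": [0, 0, 0], "delta_pos": [0, 0, 0], "jaw": -0.9}]}}

```text
time_s: 24.0
tcp_pos: [0.5231, -0.2032, 0.0556]
orientation: [0.0, 0.96, 0.28, 0.0]
ft_force: [-0.1, 0.4, -1.1]
gripper_width: 0.132
gripper_force: 20.0
```

```bash
python3 - <<'E'
from h import *
state()
t=robot.sense()["tcp_pos"]; print(tobase(np.array(t)))
E
```

```text
t 24.0 tcp [ 0.5231 -0.2032  0.0556] yaw of tool y -57.51 zaxis [ 0. -0. -1.] q [-0.58  0.6   1.59 -0.    0.96  0.42] F [-0.1  0.4 -1.1] w 11.7 gf 19.999867276637815
[ 0.0003781  -0.00051552]
```

>>> {"name": "jog_arm", "arguments": {"motion": [{"angular": [0, 0, 0], "delta_pos": [0.0001, -0.0002, -0.001], "jaw": -0.9}, {"angular": [0, 0, 0], "delta_pos": [0, 0, -0.0005], "jaw": -0.9}, {"angular": [0, 0, 0], "delta_pos": [0, 0, 0], "jaw": -0.9}, {"angular": [0, 0, 0], "delta_pos": [0, 0, 0], "jaw": -0.65}, {"angular": [0, 0, 0], "delta_pos": [0, 0, 0], "jaw": -0.4}, {"angular": [0, 0, 0], "delta_pos": [0, 0, 0], "jaw": -0.2}, {"angular": [0, 0, 0], "delta_pos": [0, 0, 0.04], "jaw": -0.2}, {"angular": [0, 0, 0], "delta_pos": [0, 0, 0.05], "jaw": 0.5}, {"angular": [0, 0, 0], "delta_pos": [-0.04, -0.02, 0.05], "jaw": 1}, {"angular": [0, 0, 0], "delta_pos": [-0.04, -0.02, 0.05], "jaw": 1}, {"angular": [0, 0, 0], "delta_pos": [0, 0, 0], "jaw": 1}]}}

```text
time_s: 25.38
tcp_pos: [0.448, -0.2421, 0.2403]
orientation: [0.003, 0.96, 0.279, 0.002]
ft_force: [0.8, -0.5, 0.1]
gripper_width: 0.83
gripper_force: 0.0
```

```bash
python3 - <<'E'
from h import *
state(); p,W=see("wrist","w16",["base_top"])
fitbase(W); fitpart(W,.093,-.12); fitpart(W,.093,0);fitpart(W,.068,.115)
E
```

```text
t 25.38 tcp [ 0.448  -0.2421  0.2403] yaw of tool y -57.66 zaxis [ 0.005 -0.004 -1.   ] q [-0.73  0.27  1.55 -0.    1.32  0.28] F [ 0.8 -0.5  0.1] w 73.0 gf 0.0
wrist base_top 0.59 [208.1, 69.3, 224.9, 63.2] ztop 0.0179 rect [ 523.  -203.2] [ 68.6 257.9] 32.5
board [ 522.8 -202.9] [ 68.6 258.6] 32.47
part base coords [  -0.  -119.1] [20.6 54.9] 89.54 1512
part base coords [-0.3  0. ] [11.9 56.1] 89.82 913
part base coords [ -0.4 115.5] [31.2 55.4] 89.72 1922
```

View pics/w16.png

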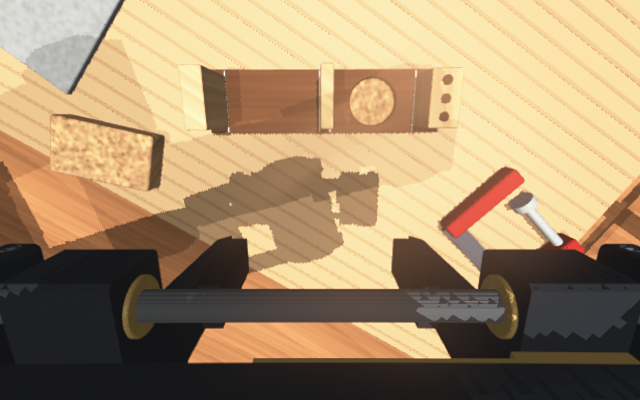

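>>> {"name": "jog_arm", "arguments": {"motion": [{"angular": [0, 0, 4.2], "delta_pos": [0.0008, 0.045, 0], "jaw": 1}, {"angular": [0, 0, 4.2], "delta_pos": [0.0008, 0.045, 0], "jaw": 1}, {"angular": [0, 0, 4.2], "delta_pos": [0.0008, 0.045, 0], "jaw": 1}, {"angular": [0, 0, 4.2], "delta_pos": [0.0008, 0.045, 0], "jaw": 1}, {"angular": [0, 0, 4.2], "delta_pos": [0.0008, 0.045, 0], "jaw": 1}, {"angular": [0, 0, 4.2], "delta_pos": [0.0008, 0.045, 0], "jaw": 1}, {"angular": [0, 0, 4.2], "delta_pos": [0.0008, 0.045, 0], "jaw": 1}, {"angular": [0, 0, 4.2], "delta_pos": [0.0008, 0.045, 0], "jaw": 1}, {"angular": [0, 0, 4.2], "delta_pos": [0.0008, 0.045, 0], "jaw": 1}, {"angular": [0, 0, 4.2], "delta_pos": [0.0008, 0.045, 0], "jaw": 1}, {"angular": [0, 0, 4], "delta_pos": [0.0008, 0.045, 0], "jaw": 1}, {"angular": [0, 0, 4], "delta_pos": [0.0008, 0.045, 0], "jaw": 1}]}}

```text
time_s: 26.98
tcp_pos: [0.4573, 0.3018, 0.2351]
orientation: [-0.001, 0.751, 0.661, -0.001]
ft_force: [-0.7, -0.7, -0.2]
gripper_width: 1.002
gripper_force: 0.0
```

>>> {"name": "jog_arm", "arguments": {"motion": [{"angular": [0, 0, 0], "delta_pos": [0, 0, -0.05], "jaw": 1}, {"angular": [0, 0, 0], "delta_pos": [0, 0, -0.05], "jaw": 1}, {"angular": [0, 0, 0], "delta_pos": [0, 0, -0.04], "jaw": 1}, {"angular": [0, 0, 0], "delta_pos": [0, 0, 0], "jaw": 1}, {"angular": [0, 0, 0], "delta_pos": [0, 0, 0], "jaw": 1}]}}

```text
time_s: 27.6
tcp_pos: [0.4585, 0.3001, 0.0978]
orientation: [0.0, 0.752, 0.659, 0.0]
ft_force: [0.0, 0.9, 0.5]
gripper_width: 1.002
gripper_force: 0.0
```

```bash
python3 - <<'E'
from h import *
state(); p,W=see("wrist","w17",["shelf_center"])
m=(abs(W[...,2]-.021)<.003)&(np.hypot(W[...,0]-.458,W[...,1]-.297)<.085)
r=cv2.minAreaRect((W[m][:,:2]*1000).astype(np.float32)); print(r)
E
```

```text
t 27.6 tcp [0.4585 0.3001 0.0978] yaw of tool y -7.48 zaxis [ 0.001  0.    -1.   ] q [0.37 0.51 1.6  0.   1.03 0.5 ] F [0.  0.9 0.5] w 88.1 gf 0.0
wrist shelf_center 0.65 [280.7, 106.3, 80.3, 187.0] ztop 0.021 rect [459.1 303.4] [137.8  56.2] 82.3
((459.0947265625, 303.43701171875), (137.760498046875, 56.05580520629883), 82.4432601928711)
```

View pics/w17.png

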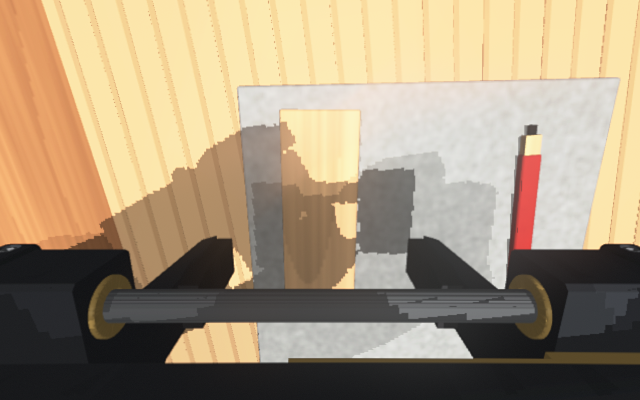

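>>> {"name": "jog_arm", "arguments": {"motion": [{"angular": [0, 0, 0], "delta_pos": [0, -0.0027, -0.03], "jaw": 1}, {"angular": [0, 0, 0], "delta_pos": [0, 0, -0.03], "jaw": 1}, {"angular": [0, 0, 0], "delta_pos": [0, 0, -0.018], "jaw": 1}, {"angular": [0, 0, 0], "delta_pos": [0, 0, -0.005], "jaw": 0.7}, {"angular": [0, 0, 0], "delta_pos": [0, 0, 0], "jaw": 0.5}, {"angular": [0, 0, 0], "delta_pos": [0, 0, 0], "jaw": 0.5}]}}

```text
time_s: 28.45
tcp_pos: [0.4587, 0.297, 0.015]
orientation: [0.0, 0.752, 0.659, 0.001]
ft_force: [-0.3, 0.1, 0.0]
gripper_width: 0.75
gripper_force: 0.0
```

```bash
python3 - <<'E'
from h import *
state()
E
```

```text
t 28.45 tcp [0.4587 0.297  0.015 ] yaw of tool y -7.51 zaxis [ 0.002  0.001 -1.   ] q [0.36 0.64 1.66 0.   0.85 0.49] F [-0.3  0.1  0. ] w 66.0 gf 0.0
```

Down 3 mm more to catch the 12 mm edge well, grip, lift a little.

>>> {"name": "jog_arm", "arguments": {"grip_force": 25, "motion": [{"angular": [0, 0, 0], "delta_pos": [-0.0003, 0.0003, -0.003], "jaw": 0.5}, {"angular": [0, 0, 0], "delta_pos": [0, 0, 0], "jaw": 0.2}, {"angular": [0, 0, 0], "delta_pos": [0, 0, 0], "jaw": 0}, {"angular": [0, 0, 0], "delta_pos": [0, 0, 0], "jaw": 0}, {"angular": [0, 0, 0], "delta_pos": [0, 0, 0], "jaw": 0}, {"angular": [0, 0, 0], "delta_pos": [0, 0, 0.02], "jaw": 0}, {"angular": [0, 0, 0], "delta_pos": [0, 0, 0.04], "jaw": 0}, {"angular": [0, 0, 0], "delta_pos": [0, 0, 0.05], "jaw": 0}, {"angular": [0, 0, 0], "delta_pos": [0, 0, 0.05], "jaw": 0}, {"angular": [0, 0, 0], "delta_pos": [0, 0, 0], "jaw": 0}]}}

```text
time_s: 29.7
tcp_pos: [0.4592, 0.2977, 0.1746]
orientation: [0.001, 0.752, 0.659, 0.003]
ft_force: [0.1, -0.6, -1.4]
gripper_width: 0.633
gripper_force: 25.0
```

```bash
python3 - <<'E'
from h import *
state(); p,W=see("wrist","w18",["shelf_center"])
t=np.array(robot.sense()["tcp_pos"])
m=(abs(W[...,2]-t[2]-.009)<.012)&(np.hypot(W[...,0]-t[0],W[...,1]-t[1])<.085)
r=cv2.minAreaRect((W[m][:,:2]*1000).astype(np.float32)); print(r, m.sum())
P=W[m];A_=np.c_[P[:,:2]-t[:2],np.ones(len(P))];print(np.linalg.lstsq(A_,P[:,2],rcond=None)[0])
E
```

```text
t 29.7 tcp [0.4592 0.2977 0.1746] yaw of tool y -7.51 zaxis [ 0.007  0.003 -1.   ] q [0.36 0.41 1.53 0.   1.19 0.49] F [ 0.1 -0.6 -1.4] w 55.7 gf 24.998970329761505
wrist shelf_center 0.83 [255.0, 93.0, 132.3, 267.9] ztop 0.1845 rect [461.  307.9] [130.4  56.3] 82.4
((460.9856872558594, 307.8837890625), (130.2695770263672, 84.64876556396484), 82.5408706665039) 28657
[0.00560586 0.00190086 0.18360917]
```

View pics/w18.png

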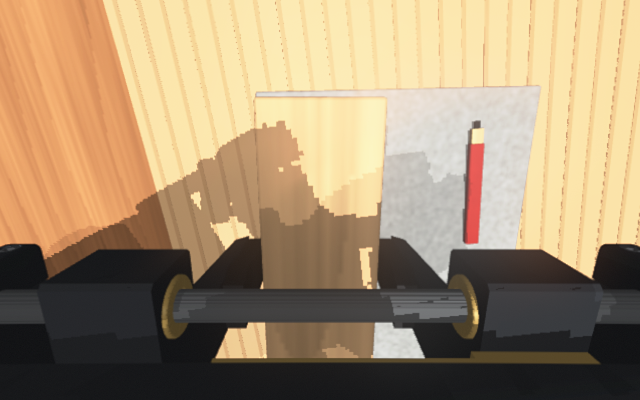

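>>> {"name": "jog_arm", "arguments": {"motion": [{"angular": [0, 0, 3.3], "delta_pos": [0.0026, -0.0374, 0], "jaw": 0}, {"angular": [0, 0, 3.3], "delta_pos": [0.0026, -0.0374, 0], "jaw": 0}, {"angular": [0, 0, 3.3], "delta_pos": [0.0026, -0.0374, 0], "jaw": 0}, {"angular": [0, 0, 3.3], "delta_pos": [0.0026, -0.0374, 0], "jaw": 0}, {"angular": [0, 0, 3.3], "delta_pos": [0.0026, -0.0374, 0], "jaw": 0}, {"angular": [0, 0, 3.3], "delta_pos": [0.0026, -0.0374, 0], "jaw": 0}, {"angular": [0, 0, 3.3], "delta_pos": [0.0026, -0.0374, 0], "jaw": 0}, {"angular": [0, 0, 3.3], "delta_pos": [0.0026, -0.0374, 0], "jaw": 0}, {"angular": [0, 0, 3.3], "delta_pos": [0.0026, -0.0374, 0], "jaw": 0}, {"angular": [0, 0, 3.4], "delta_pos": [0.0026, -0.0374, 0], "jaw": 0}, {"angular": [0, 0, 3.5], "delta_pos": [0.0026, -0.0374, 0], "jaw": 0}, {"angular": [0, 0, 3.4], "delta_pos": [0.0026, -0.0374, 0], "jaw": 0}]}}

```text
time_s: 31.3
tcp_pos: [0.4883, -0.1526, 0.1693]
orientation: [-0.002, 0.48, 0.877, 0.0]
ft_force: [0.6, 0.5, -0.4]
gripper_width: 0.63
gripper_force: 25.0
```

>>> {"name": "jog_arm", "arguments": {"motion": [{"angular": [0, 0, 0], "delta_pos": [0, 0, -0.03], "jaw": 0}, {"angular": [0, 0, 0], "delta_pos": [0, 0, -0.025], "jaw": 0}, {"angular": [0, 0, 0], "delta_pos": [0, 0, -0.01], "jaw": 0}, {"angular": [0, 0, 0], "delta_pos": [0, 0, 0], "jaw": 0}, {"angular": [0, 0, 0], "delta_pos": [0, 0, 0], "jaw": 0}]}}

```text
time_s: 31.92
tcp_pos: [0.4894, -0.1518, 0.1066]
orientation: [0.001, 0.481, 0.877, -0.0]
ft_force: [-0.4, 0.3, -1.0]
gripper_width: 0.63
gripper_force: 25.0
```

```bash
python3 - <<'E'
from h import *
state(); p,W=see("wrist","w19",["shelf_center"])
t=np.array(robot.sense()["tcp_pos"]); print(tobase(t))
E
```

```text
t 31.93 tcp [ 0.4894 -0.1518  0.1066] yaw of tool y 32.5 zaxis [ 0.001 -0.001 -1.   ] q [-0.53  0.43  1.7   0.    1.01 -1.1 ] F [-0.4  0.3 -1. ] w 55.5 gf 24.99902755022049
wrist shelf_center 0.71 [255.8, 93.7, 131.8, 266.6] ztop 0.1164 rect [ 484.  -143.3] [ 56.4 130.5] 32.5
[ 0.00122187 -0.06194283]
```

View pics/w19.png

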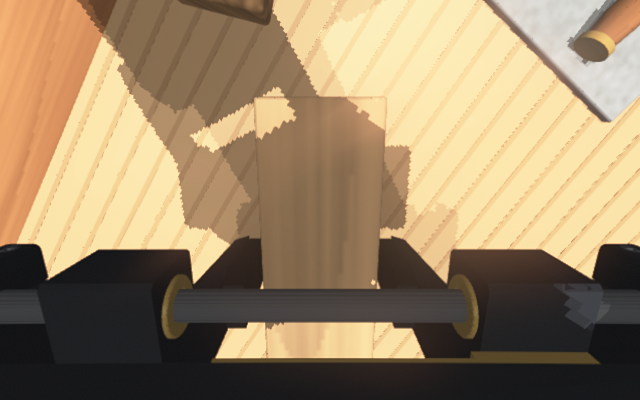

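>>> {"name": "jog_arm", "arguments": {"motion": [{"angular": [0, 0, 0], "delta_pos": [0.001, 0.0006, -0.006], "jaw": 0}, {"angular": [0, 0, 0], "delta_pos": [0, 0, -0.003], "jaw": 0}, {"angular": [0, 0, 0], "delta_pos": [0, 0, -0.001], "jaw": 0}, {"angular": [0, 0, 0], "delta_pos": [0, 0, 0], "jaw": 0}, {"angular": [0, 0, 0], "delta_pos": [0, 0, 0], "jaw": 0}]}}

```text
time_s: 32.65
tcp_pos: [0.4901, -0.1512, 0.0961]
orientation: [0.0, 0.481, 0.877, -0.0]
ft_force: [-0.3, 0.3, -1.1]
gripper_width: 0.634
gripper_force: 25.0
```

```bash
python3 - <<'E'
from h import *
state(); p,W=see("wrist","w20",["shelf_center"])
t=np.array(robot.sense()["tcp_pos"]); print(tobase(t))
E
```

```text
t 32.65 tcp [ 0.4901 -0.1512  0.0961] yaw of tool y 32.49 zaxis [ 0. -0. -1.] q [-0.53  0.45  1.71 -0.    0.98 -1.09] F [-0.3  0.3 -1.1] w 55.8 gf 24.99902755022049
wrist shelf_center 0.82 [254.2, 93.9, 136.3, 267.0] ztop 0.1059 rect [ 484.8 -142.8] [ 56.2 130.9] 32.4
[ 0.00024469 -0.06214663]
```

>>> {"name": "jog_arm", "arguments": {"motion": [{"angular": [0, 0, 0], "delta_pos": [0, 0, -0.0006], "jaw": 0}, {"angular": [0, 0, 0], "delta_pos": [0, 0, -0.0004], "jaw": 0}, {"angular": [0, 0, 0], "delta_pos": [0, 0, 0], "jaw": 0}, {"angular": [0, 0, 0], "delta_pos": [0, 0, 0], "jaw": 0}]}}

```text
time_s: 33.25
tcp_pos: [0.49, -0.1511, 0.095]
orientation: [0.0, 0.481, 0.877, -0.0]
ft_force: [0.4, -0.3, -0.4]
gripper_width: 0.635
gripper_force: 25.0
```

>>> {"name": "jog_arm", "arguments": {"motion": [{"angular": [0, 0, 0], "delta_pos": [0, 0, 0], "jaw": 0.35}, {"angular": [0, 0, 0], "delta_pos": [0, 0, 0], "jaw": 0.6}, {"angular": [0, 0, 0], "delta_pos": [0, 0, 0], "jaw": 0.85}, {"angular": [0, 0, 0], "delta_pos": [0, 0, 0], "jaw": 0.85}, {"angular": [0, 0, 0], "delta_pos": [0, 0, 0.02], "jaw": 0.85}, {"angular": [0, 0, 0], "delta_pos": [0, 0, 0.05], "jaw": 0.85}, {"angular": [0, 0, 0], "delta_pos": [0, 0, 0.05], "jaw": 0.85}, {"angular": [0, 0, -8], "delta_pos": [-0.03, -0.02, 0.03], "jaw": 1}, {"angular": [0, 0, -10], "delta_pos": [-0.03, -0.03, 0], "jaw": 1}, {"angular": [0, 0, -10], "delta_pos": [-0.02, -0.03, 0], "jaw": 1}, {"angular": [0, 0, -10], "delta_pos": [0, 0, 0], "jaw": 1}, {"angular": [0, 0, -10], "delta_pos": [0, 0, 0], "jaw": 1}]}}

```text
time_s: 34.75
tcp_pos: [0.4097, -0.2315, 0.245]
orientation: [0.0, 0.798, 0.602, 0.0]
ft_force: [-0.0, 0.4, -0.5]
gripper_width: 1.006
gripper_force: 0.0
```

>>> {"name": "jog_arm", "arguments": {"motion": [{"angular": [0, 0, -10], "delta_pos": [0, 0, 0], "jaw": 1}, {"angular": [0, 0, -10], "delta_pos": [0, 0, 0], "jaw": 1}, {"angular": [0, 0, -10], "delta_pos": [0, 0, 0], "jaw": 1}, {"angular": [0, 0, -10], "delta_pos": [0, 0, 0], "jaw": 1}, {"angular": [0, 0, 0], "delta_pos": [0, 0, 0], "jaw": 1}, {"angular": [0, 0, 0], "delta_pos": [0, 0, 0], "jaw": 1}]}}

```text
time_s: 35.5
tcp_pos: [0.41, -0.2311, 0.245]
orientation: [-0.0, 0.955, 0.298, 0.0]
ft_force: [0.1, -0.1, -0.1]
gripper_width: 0.999
gripper_force: 0.0
```

```bash
python3 - <<'E'
from h import *
state(); p,W=see("wrist","w21",["shelf_center"])
fitpart(W,.105,-.062,.1); fitpart(W,.068,.115)
B=tobase(W);m=(abs(W[...,2]-.105)<.004)&(abs(B[...,0])<.02)&(abs(B[...,1]+.062)<.065)
print(np.linalg.lstsq(np.c_[B[m],np.ones(m.sum())],W[m][:,2],rcond=None)[0])
fitbase(W)
E
```

```text
t 35.5 tcp [ 0.41   -0.2311  0.245 ] yaw of tool y -55.32 zaxis [-0.  0. -1.] q [-0.76  0.19  1.64  0.    1.31  0.2 ] F [ 0.1 -0.1 -0.1] w 88.0 gf 0.0
wrist shelf_center 0.32 [235.0, 95.3, 24.5, 8.1] ztop 0.0886 rect [ 438.4 -121.6] [0.3 9.6] 35.5
part base coords [ -0.  -62.4] [149.8  56. ] 89.83 12529
part base coords [ -0.  115.6] [55.3 30.3] 0.41 1953
[-0.00217827 -0.00038563  0.1040051 ]
board [ 523.7 -203.4] [ 67.8 259.9] 32.54
```

View pics/w21.png

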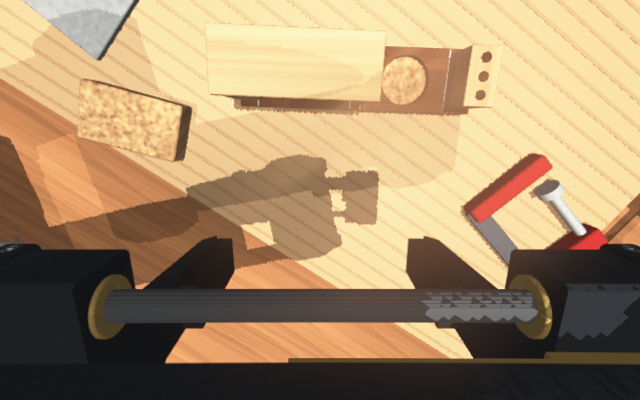

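The wrist picture shows the shelf level at z ≈ 0.105 (columns 206–386), centred at base x ≈ 0, y ≈ −62.4 mm and square. The pencil block stands at its end (around column 485). The gripper is clear of everything, so I'm handing in.

```bash
python3 - <<'E'
from h import *
print(robot.finish_job())
E
```

```text
the job is handed in; nothing more can be done
None
```

The desk tidy is dry-fitted and handed in at about 36 s: tall end, pencil block and divider on their lines, shelf level on top, all within about 1 mm by the wrist camera; chisel, pencil and glue bottle untouched.

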